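# Read a resin casting's hardness

### The arm

A 6-joint arm with a two-finger parallel gripper is mounted at the origin on the work surface. World frame = base frame: x ahead of the robot, y to its left, z up, the work surface at z = 0. Lengths are in m, angles in rad, forces in N, time in s.
With the tool pointing down it reaches from about 0.375 to 0.9 m from the base axis. Payload 3.1 kg.
Tool frame: the origin (TCP) lies where the fingers leave the gripper's body, on its centre line; the fingertips stand 73 mm ahead of it and the grasp point (between the pads) lies 54 mm ahead of it; z points along the fingers, y is the line along which they close (so a half turn about z gives the same grasp; the last joint's range is limited). The gripper opens to 85 mm and grips with 20 to 120 N. Pads are 22 mm wide; open, the fingers measure 114 mm over their backs; the gripper's body (76 mm by 85 mm) begins 54 mm behind the grasp point. The pads swing forward as they close: fully open they stand 13 mm farther back than shut.
Start: joints at [1.101, 0.527, 1.433, -0, 1.181, -0.178], TCP at [0.179, 0.599, 0.304] pointing down, gripper open.
Joint ranges: [-3.08, 3.08], [-0.75, 2.2], [0.22, 2.44], [-1.43, 4.57], [0, 2.65], [-2.85, 2.85]. Speed limits (rad/s): [2.79, 2.79, 3.14, 3.14, 3.14, 3.14].

### API

Orientations are given as a unit quaternion [x, y, z, w].
In Python, from station import manip gives the robot as it stands.
- The arm moves only by the shell command python3 -m crank 'ROWS' [FORCE]. ROWS is JSON, a list of rows, each an object with "dp": the shift along the tool's x, y, z normalised to -1 to 1, where 1 is 50 cm, a list of three; "delta_rot": the turn, a rotation vector about the tool's x, y, z normalised to -1 to 1, where 1 is 2 pi rad, a list of three; "fingers": the opening, from -1 (shut) to 1 (fully open). A call has 1 to 12 rows; each row shifts and turns the commanded pose from where the row before left it, along the tool's axes as they then stand; what a row does not reach is not made up. A row lasts 1/12 s, in which the tool goes at most 41.7 mm and 7.16 degrees, less where a joint would pass 70% of its speed; a pose out of reach is approached as far as the arm can. A call with a number of a shift or a turn outside -1 to 1 is refused whole. A call with a gripper value outside its range is refused whole. The fingers move at their own pace and stop on an object; FORCE is the grip in N (left out, the last holds). Time passes only in rows, so rows that do not move let the fingers close. It gives the time, the measured TCP pose, the force, the opening and the grip force at its end, in the units of the state.
- manip.sense(): the state, without advancing time (a new reading comes with each control period).
- manip.snapshot(name): name is "scene" or "top"; returns (picture, depth): 400x640x3 uint8, red, green, blue; 400x640 float32, m along the optical axis (not along the pixel's ray), 0 where there is no reading.
- manip.camera_model(name): a dict with "fx", "fy", "cx", "cy" (pixels), "k1" (the pictures are not rectified: a ray, as slopes to the right and down, at radius r is drawn at 1 + k1 r^2 times it, then the intrinsics apply), "origin" and "attitude" of the camera in the world. Camera axes: x right, y up, looking along -z (the intrinsics and any distortion apply to the point x, -y, -z); pixel columns grow to the right and rows downward; lengths in m; the calibration is good to about 2 mm. A picture is of the moment at which its call begins. camera_model takes no time and is no camera call.
- manip.sign_off(): hands the job in; it is judged then, once.
The state is a dict: "t": time; "q": joint angles; "qd": joint speeds; "tau": joint torques, N m; "tcp_pos": TCP position; "tool_rot": TCP orientation; "force": force on the tool from outside, world axes, zero at the start; "ft_torque": the same for the moment, N m; "finger_gap": opening from 0.0 (shut) to 1.0 (fully open); "gripper_force": force on a finger pad.
Only numpy, scipy, OpenCV 4.12 (cv2) and the standard library are available. Lean on these libraries where they do the work, as an engineer would, in place of code of your own. Each camera call takes 0.05 s, during which the arm holds its last target. There are 200 camera calls.

### The job

See how hard the oval resin casting has cured. Lift the hand-held hardness gauge out of its slanted wooden holder and prove it first with a one-second press on the middle of its square rubber test block; then stand it upright on the oval casting with its round foot wholly inside the inked ring, press it gently, just until the foot sits flush, and finish while still holding it pressed there: do not let go of it or set it down. Do not shove the test block, the castings or anything else about.

Things in the scene. Friction and masses are not known exactly. Their poses are not given: they have to be found in the camera images.
- gauge_grip (a point): Middle of the upper part of the gauge's body, where to hold it: 106 mm above the foot, 24 mm below the gauge's top. z runs up along the gauge from foot to top, x across the 28 mm thickness (display on the +x face), y across the 56 mm width. At the start it leans 20 degrees from upright in its holder, top towards the robot's side. It can be pinched across thickness or width.
- gauge_foot (a point): Centre of the flat underside of the gauge's foot (18 mm across), 106 mm down the gauge from gauge_grip, same axes. A blunt sprung measuring pin, 3 mm across, stands 2.5 mm out of its middle and goes in as the gauge is pressed on something: about 8 N in all brings the foot flush; stay below 25 N.
- holder: The gauge's holder, a slanted pale wood block 78 x 78 mm, fixed to the table; origin on the table under its middle. Its upper face, 36 to 63 mm above the table, leans 20 degrees towards the holder's -x; the gauge's body rests on it, foot and neck in a round hole square to it: draw the gauge out along its own length, at least 35 mm.
- block_top (a point): Centre of the upper face of the gauge's test block: a black rubber square 52 x 52 mm in a low square aluminium dish 64 x 64 mm, lying loose on the table (0.45 kg); its upper face is level and 20 mm above the table. z up.
- mark (a point): Centre of the inked ring (thin black circle, 30 mm across inside) on the flat, level upper face of the oval casting, 14 mm above the table. x runs along the casting towards the end near the ring, z up.
- oval_casting: The oval casting, a blue resin slab with round ends, 160 x 85 x 14 mm, lying loose (about 0.4 kg). Origin at the centre of its underside, x along its length towards the end with the ring, whose centre is 42 mm from the slab's middle.
- test_block: The test block itself, origin at the centre of its underside.
- gauge: The hardness gauge (hand-held durometer): a flat grey plastic body 28 mm thick x 56 mm wide x 100 mm high with a small display, on a steel neck (16 mm across, 20 mm long) that ends in a round flat steel foot (18 mm across); 130 mm high in all, about 0.24 kg. Origin at the centre of the foot's underside, axes as gauge_grip.
- round_center (a point): Centre of another blue casting, a round coaster 92 mm across and 14 mm thick, lying loose; leave it alone.
- square_center (a point): Centre of another blue casting, a square coaster 88 x 88 x 14 mm, lying loose; leave it alone.
- cup_a: Clear mixing cup, 74 mm across, 95 mm high, a little resin in it; origin under its middle; leave it alone.
- cup_b: Clear empty mixing cup, 74 mm across, 95 mm high; origin under its middle; leave it alone.
- dropper: Small white bottle, 31 mm across, 82 mm high; origin under its middle; leave it alone.
- paddle: Flat wooden stirring paddle, 146 x 16 x 4 mm, lying on the table; origin under its middle, x along it; leave it alone.
There are look-alikes about, which are no part of the job. Several things have the shape of the gauge; the one meant has the colours described above.

How it is judged:
On the way, in this order (a step that is already met when the one before it is completed fails the run):
1. the gauge is pressed upright on the middle of the test block, its foot flush (horizontal distance between gauge_foot and block_top below 0.014 m and z of gauge_foot in the frame of block_top below 0.0018 m and angle between gauge_foot's own z axis and vertical below 0.06 rad and contact force between gauge and test_block between 4 and 30 N and contact force between gauge and the fingers above 1 N), for 0.4 s.
2. the gauge stands pressed upright inside the ring on the oval casting, its foot flush (horizontal distance between gauge_foot and mark below 0.006 m and z of gauge_foot in the frame of mark below 0.0018 m and angle between gauge_foot's own z axis and vertical below 0.06 rad and contact force between gauge and oval_casting between 5 and 25 N and contact force between gauge and the fingers above 1 N), for 0.5 s.
At the end, for the whole second after the job is handed in: The gripper still holds the gauge upright (within 3.4 degrees), foot centre within 6 mm of the ring's centre and flush (1.8 mm), pressed on the casting with 5 to 25 N, at rest. The casting lies flat, touched by the gauge alone; it and the test block are within 20 mm of where they lay (all of step 2 and height (world z) of oval_casting below 0.004 m and angle between oval_casting's own z axis and vertical below 0.03 rad and linear speed of gauge below 0.02 m/s and contact force between the arm and oval_casting below 0.5 N and distance of each of oval_casting, test_block from where it was at the start of the episode below 0.02 m); the arm keeps its last pose, push and grip.
It fails at once if the test block or the oval casting is shoved more than 20 mm (distance of any of test_block, oval_casting from where it was at the start of the episode above 0.02 m).
It fails at once if the gauge is pressed hard (over 40 N) on the casting or the test block (contact force between gauge and oval_casting above 40 N or contact force between gauge and test_block above 40 N).
It fails at once if another casting, a cup, the bottle or the paddle is moved more than 30 mm (distance of any of round_center, square_center, cup_a, cup_b, dropper, paddle from where it was at the start of the episode above 0.03 m).
It also fails if it takes over 54 s, if anything falls off the work surface, if the arm or the gripper's body presses on something with over 40 N, if the wrist force passes 120 N, or if a joint passes its speed limit or range.

## Working session

There is one attempt and no reset: what is moved stays moved. The work goes in short steps, Python scripts to look and compute and a shell command to move; the robot and the scene stay as the last step left them, time stands still between calls to the robot, and variables do not carry over. Pictures are saved under pics/ and viewed, at most 10 in all, crops included, and the job is handed in when it is done.

```bash
ls; mkdir -p pics
cat > h.py <<'E'
import numpy as np,cv2
from station import manip
from scipy.spatial.transform import Rotation as R
def att(c):
    a=np.array(c["attitude"],float)
    return a if a.shape==(3,3) else R.from_quat(a).as_matrix()
def ray(c,u,v):
    x=(u-c["cx"])/c["fx"];y=(v-c["cy"])/c["fy"]
    xu,yu=x,y
    for _ in range(20):
        s=1+c["k1"]*(xu*xu+yu*yu);xu,yu=x/s,y/s
    return att(c)@np.array([xu,-yu,-1.0])
def onplane(c,u,v,z):
    d=ray(c,u,v);o=np.array(c["origin"]);return o+d*(z-o[2])/d[2]
def ondepth(c,u,v,dep): return np.array(c["origin"])+ray(c,u,v)*dep
E
python3 - <<'E'
from h import *
for n in("scene","top"):
    p,d=manip.snapshot(n);cv2.imwrite(f"pics/{n}0.png",p[:,:,::-1]);np.savez(f"{n}0.npz",p=p,d=d);print(n,manip.camera_model(n))
print(manip.sense())
E
```

```text
pics
scene {'fx': 437.67235623520224, 'fy': 437.67235623520224, 'cx': 311.10349774420985, 'cy': 194.8937564656266, 'k1': 0.029886500346644026, 'origin': array([1.01577416, 0.64037042, 0.93556069]), 'attitude': array([0.12931021, 0.38471069, 0.87081874, 0.27740092])}
top {'fx': 465.0205536831285, 'fy': 465.0205536831285, 'cx': 323.9444039529552, 'cy': 202.18942202166224, 'k1': -0.07427444321979468, 'origin': array([ 0.31659237, -0.08555592,  1.60530424]), 'attitude': array([-0.04338918,  0.03771164,  0.71412473, -0.69765398])}
{'t': 0.1, 'q': array([ 1.10144436e+00,  5.28358699e-01,  1.43376876e+00,  1.30272586e-05,
        1.18138581e+00, -1.78510743e-01]), 'qd': array([ 0.00103814, -0.00183866, -0.00221332,  0.00013234, -0.00110672,
        0.00272171]), 'tau': array([-1.80527218e-04, -4.43309963e+01, -1.78586912e+01, -2.02330657e-04,
        3.84217667e-03, -5.60028951e-06]), 'tcp_pos': array([0.17897094, 0.59830858, 0.30304196]), 'tool_rot': array([ 1.44910998e-01,  9.89444228e-01, -9.08444436e-04, -3.11371738e-04]), 'force': array([-0.54831559,  0.1450212 ,  0.18632646]), 'ft_torque': array([-0.0068303 ,  0.01002659, -0.01998794]), 'gripper_force': 0.0, 'finger_gap': 1.0038667600978133}
```

View pics/scene0.png

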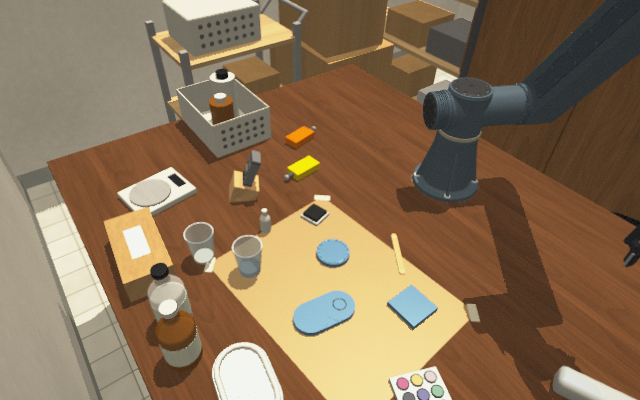

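View pics/top0.png

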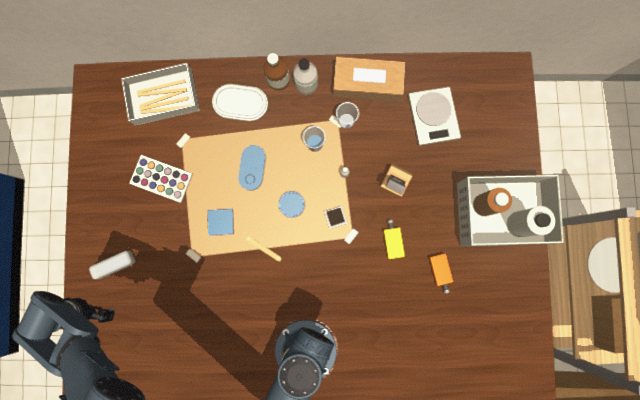

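```bash
cat > m1.py <<'E'
from h import *
ims=[]
for n,box in(("scene",(205,135,285,215)),("top",(365,145,445,225))):
    z=np.load(n+"0.npz");p=z["p"];d=z["d"];c=manip.camera_model(n)
    x0,y0,x1,y1=box;ims.append(cv2.resize(p[y0:y1,x0:x1,::-1],(400,400),interpolation=cv2.INTER_CUBIC))
    hsv=cv2.cvtColor(p,cv2.COLOR_RGB2HSV)
    m=cv2.inRange(hsv,(98,80,100),(112,255,255));
    for k in cv2.findContours(m,cv2.RETR_EXTERNAL,2)[0]:
        if cv2.contourArea(k)<200: continue
        mm=cv2.moments(k);u,v=mm["m10"]/mm["m00"],mm["m01"]/mm["m00"]
        P=np.array([onplane(c,*q[0].astype(float),.014)[:2] for q in k],np.float32)
        (cx,cy),(w,h),a=cv2.minAreaRect(P)
        print(n,"blue",round(u),round(v),"w",np.round([cx,cy,w,h,a],4),"zdep",ondepth(c,u,v,d[int(v),int(u)])[2].round(4))
    m=cv2.inRange(hsv,(0,0,0),(180,255,45))
    w={"scene":(300,203,330,225),"top":(322,203,350,232)}[n]
    mk=np.zeros_like(m);mk[w[1]:w[3],w[0]:w[2]]=m[w[1]:w[3],w[0]:w[2]]
    k=max(cv2.findContours(mk,cv2.RETR_EXTERNAL,2)[0],key=cv2.contourArea)
    P=np.array([onplane(c,*q[0].astype(float),.020)[:2] for q in k],np.float32)
    print(n,"block",np.round(np.hstack(cv2.minAreaRect(P)),4), "zdep",np.median([ondepth(c,*q[0].astype(float),d[q[0][1],q[0][0]])[2] for q in k]).round(4))
cv2.imwrite("pics/crop.png",np.hstack(ims))
E
python3 m1.py
```

```text
scene blue 332 252 w [5.00000e-01 4.08000e-02 8.61000e-02 8.55000e-02 5.37846e+01] zdep 0.0165
scene block [ 4.62500e-01 -9.35000e-02  3.16000e-02  6.33000e-02  5.89345e+01] zdep 0.0165Traceback (most recent call last):
  File "m1.py", line 17, in <module>
    k=max(cv2.findContours(mk,cv2.RETR_EXTERNAL,2)[0],key=cv2.contourArea)
ValueError: max() iterable argument is empty
```

```bash
python3 - <<'E'
from h import *
for n,pts in(("scene",[(310,315),(412,305),(332,252),(315,213),(339,304)]),("top",[(252,165),(220,222),(291,204),(335,217),(330,212),(250,179)])):
    hsv=cv2.cvtColor(np.load(n+"0.npz")["p"],cv2.COLOR_RGB2HSV)
    print(n,[hsv[v,u].tolist() for u,v in pts])
E
sed -i 's/(98,80,100),(112,255,255)/(95,60,70),(118,255,255)/; s/(180,255,45)/(180,255,75)/' m1.py; python3 m1.py
```

```text
scene [[99, 77, 216], [99, 73, 218], [100, 85, 208], [25, 28, 54], [99, 79, 217]]
top [[100, 64, 200], [102, 65, 204], [101, 56, 215], [15, 99, 80], [13, 109, 75], [99, 64, 203]]
scene blue 323 312 w [ 0.6333  0.1787  0.0867  0.1581 81.4537] zdep 0.0121
scene blue 412 306 w [0.4462 0.2891 0.0911 0.088  2.173 ] zdep 0.0101
scene blue 333 253 w [5.01900e-01 4.35000e-02 9.29000e-02 8.57000e-02 5.37846e+01] zdep 0.0133
scene block [ 0.4542 -0.1073  0.0534  0.0517 15.5198] zdep 0.0174
top blue 220 222 w [0.4407 0.2851 0.0829 0.0836 0.2588] zdep 0.012
top blue 251 167 w [6.30100e-01 1.75000e-01 7.92000e-02 1.51200e-01 8.15929e+01] zdep 0.0114
top block [ 0.4271 -0.1076  0.      0.      0.    ] zdep 0.0238
```

View pics/crop.png

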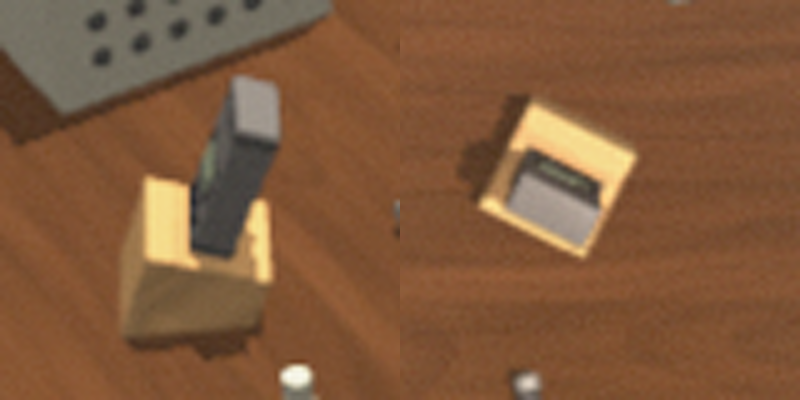

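```bash
cat > m2.py <<'E'
from h import *
C={n:manip.camera_model(n) for n in("scene","top")}
f=lambda cx,cy,x0,y0:((cx+.5)/5-.5+x0,(cy+.5)/5-.5+y0)
# holder corners in top crop
K=[(130,98,.063),(237,155,.063),(185,258,.036),(80,207,.036)]
P=np.array([onplane(C["top"],*f(a,b,365,145),z)[:2] for a,b,z in K]);print("holder",P.round(4),P.mean(0).round(4))
print("edges",[np.linalg.norm(P[i]-P[i-1]).round(4) for i in range(4)])
e=(P[0]+P[1]-P[2]-P[3]);print("yaw x",np.degrees(np.arctan2(e[1],e[0])))
e=(P[0]+P[3]-P[2]-P[1]);print("yaw y",np.degrees(np.arctan2(e[1],e[0]))-90)
for n,b in(("scene",(240,148,264,168)),("top",(384,174,408,200))):
    z=np.load(n+"0.npz");p=z["p"];x0,y0,x1,y1=b;s=p[y0:y1,x0:x1];hsv=cv2.cvtColor(s,cv2.COLOR_RGB2HSV)
    m=((hsv[...,1]<70)&(hsv[...,2]>85)).astype(np.uint8)
    k=max(cv2.findContours(m,cv2.RETR_EXTERNAL,2)[0],key=cv2.contourArea)
    mm=np.zeros_like(m);cv2.drawContours(mm,[k],-1,1,-1);v,u=np.nonzero(mm);print(n,"top n",len(u))
    U,V=u+x0,v+y0
    Q=np.array([ondepth(C[n],a,b_,z["d"][b_,a]) for a,b_ in zip(U,V)]);print(" depth pt med",np.median(Q,0).round(4))
    W=np.array([onplane(C[n],a,b_,.146)[:2] for a,b_ in zip(U,V)],np.float32)
    print(" ctr",U.mean().round(1),V.mean().round(1),"rect at z.146",[np.round(t,4) for t in cv2.minAreaRect(W)], W.mean(0))
    C[n+"r"]=ray(C[n],U.mean(),V.mean())
o1,o2=np.array(C["scene"]["origin"]),np.array(C["top"]["origin"]);d1,d2=C["scener"],C["topr"]
s=np.linalg.lstsq(np.c_[d1,-d2],o2-o1,rcond=None)[0];a,b=o1+s[0]*d1,o2+s[1]*d2;print("tri",((a+b)/2).round(4),"gap",np.linalg.norm(a-b).round(4))
# block in top: bright dish+dark centre
z=np.load("top0.npz");p=z["p"]
for n,b,zz in(("top",(320,200,352,234),.02),("scene",(298,200,332,226),.02)):
    x0,y0,x1,y1=b;s=np.load(n+"0.npz")["p"][y0:y1,x0:x1].max(2)
    m=(s<85).astype(np.uint8)if n=="scene" else (s<70).astype(np.uint8)
    k=[q for q in cv2.findContours(m,cv2.RETR_EXTERNAL,2)[0] if cv2.contourArea(q)>30]
    for q in k:
        W=np.array([onplane(C[n],t[0][0]+x0,t[0][1]+y0,zz)[:2] for t in q],np.float32);print(n,"blk",[np.round(t,4) for t in cv2.minAreaRect(W)])
    if n=="top":print(s[::2,::2])
# ring: local darkness on blue
for n,b in(("scene",(326,293,353,317)),("top",(241,170,261,190))):
    x0,y0,x1,y1=b;s=np.load(n+"0.npz")["p"][y0:y1,x0:x1,0].astype(np.uint8)
    bh=cv2.morphologyEx(s,cv2.MORPH_BLACKHAT,np.ones((7,7),np.uint8));m=bh>(18 if n=="scene" else 12)
    v,u=np.nonzero(m);W=np.array([onplane(C[n],a+x0,b_+y0,.014)[:2] for a,b_ in zip(u,v)])
    A=np.c_[2*W,np.ones(len(W))]
    for _ in range(3):
        q=np.linalg.lstsq(A,(W**2).sum(1),rcond=None)[0];r=np.sqrt(q[2]+q[0]**2+q[1]**2)
        ok=abs(np.hypot(*(W-q[:2]).T)-r)<.006;W=W[ok];A=A[ok]
    print(n,"ring",q[:2].round(4),r.round(4),len(W))
E
python3 m2.py
```

```text
holder [[ 0.6181 -0.3029]
 [ 0.5775 -0.3734]
 [ 0.5118 -0.3397]
 [ 0.5486 -0.2695]] [ 0.564  -0.3214]
edges [np.float64(0.0771), np.float64(0.0814), np.float64(0.0738), np.float64(0.0793)]
yaw x -26.408140510582893
yaw y -28.78194565592392
scene top n 146
 depth pt med [ 0.5382 -0.3062  0.1424]
 ctr 253.7 157.9 rect at z.146 [array([ 0.5434, -0.2887]), array([0.0839, 0.0379]), np.float64(47.4379)] [ 0.54326993 -0.29391176]
top top n 186
 depth pt med [ 0.5354 -0.3062  0.1418]
 ctr 395.4 184.7 rect at z.146 [array([ 0.5373, -0.3048]), array([0.0552, 0.039 ]), np.float64(61.7012)] [ 0.53523815 -0.30379146]
tri [ 0.5371 -0.3056  0.1357] gap 0.0007
[[246 247 246 246 247 245 246 246 246 246 246 246 247 247 177 134]
 [247 246 246 246 246 247 246 247 247 247 246 246 246 247 218 143]
 [246 246 246 246 247 246 247 248 247 247 247 246 246 248 227 140]
 [246 247 247 246 247 247 248 243 237 203 232 242 247 247 229 134]
 [247 246 247 247 244 237 229 203 190 116 140 243 247 247 238 130]
 [247 247 237 194 205 140 119  83  80  83  94 233 246 247 249 139]
 [247 247 242 197  81  75  82  81  77  81  75 221 240 247 249 152]
 [247 248 225 210  81  82  84  82  84  83  79 139 244 247 248 169]
 [247 247 246 241  99  79  84  78  83  82  77 100 240 247 247 196]
 [246 247 247 240 155  76  80  80  84  78  80  80 227 235 248 214]
 [247 247 247 231 207  78  80  81  78  75  75  72 146 244 247 226]
 [247 247 247 247 246  96  77  81  79  80 110 162 211 243 247 233]
 [247 248 247 246 238 161  78 108 161 208 246 244 231 246 247 243]
 [246 247 247 248 228 232 210 242 243 231 247 247 247 246 246 249]
 [247 247 247 248 246 241 237 247 247 247 247 248 247 246 246 247]
 [247 247 248 247 247 246 248 247 247 247 247 247 246 246 245 246]
 [247 246 247 247 246 247 246 247 247 246 247 247 247 247 246 247]]
scene blk [array([ 0.4544, -0.1071]), array([0.0555, 0.0519]), np.float64(16.4169)]
scene ring [0.5889 0.1827] 0.0162 30
top ring [0.5879 0.1814] 0.0166 31
```

The gauge candidates are the grey one in the holder (scene 252,168 / top 396,183), the yellow one lying down (scene 303,168 / top 394,242) and the orange one lying down (scene 300,135 / top 441,270). The grey one in the pale slanted holder fits the description, and the crop confirms it: the display is on the far face and the top leans towards the robot. The measured gauge top (0.536, -0.306, 0.142) agrees with the holder geometry (0.534, -0.306, 0.1435). I'll swing over to it now.

```bash
python3 -m crank '[{"dp":[-0.076,0,0],"delta_rot":[0,0,0.0097],"fingers":1},{"dp":[-0.076,0,0],"delta_rot":[0,0,0.0097],"fingers":1},{"dp":[-0.076,0,0],"delta_rot":[0,0,0.0097],"fingers":1},{"dp":[-0.076,0,0],"delta_rot":[0,0,0.0097],"fingers":1},{"dp":[-0.076,0,0],"delta_rot":[0,0,0.0097],"fingers":1},{"dp":[-0.076,0,0],"delta_rot":[0,0,0.0097],"fingers":1},{"dp":[-0.076,0,0],"delta_rot":[0,0,0.0097],"fingers":1},{"dp":[-0.076,0,0],"delta_rot":[0,0,0.0097],"fingers":1},{"dp":[-0.076,0,0],"delta_rot":[0,0,0.0097],"fingers":1},{"dp":[-0.076,0,0],"delta_rot":[0,0,0.0097],"fingers":1},{"dp":[-0.076,0,0],"delta_rot":[0,0,0.0097],"fingers":1},{"dp":[-0.076,0,0],"delta_rot":[0,0,0.0097],"fingers":1}]' 80
python3 -m crank '[{"dp":[-0.076,0,0],"delta_rot":[0,0,0.0097],"fingers":1},{"dp":[-0.076,0,0],"delta_rot":[0,0,0.0097],"fingers":1},{"dp":[-0.076,0,0],"delta_rot":[0,0,0.0097],"fingers":1},{"dp":[-0.076,0,0],"delta_rot":[0,0,0.0097],"fingers":1},{"dp":[-0.076,0,0],"delta_rot":[0,0,0.0097],"fingers":1},{"dp":[-0.076,0,0],"delta_rot":[0,0,0.0097],"fingers":1},{"dp":[-0.076,0,0],"delta_rot":[0,0,0.0097],"fingers":1},{"dp":[-0.076,0,0],"delta_rot":[0,0,0.0097],"fingers":1},{"dp":[-0.076,0,0],"delta_rot":[0,0,0.0097],"fingers":1},{"dp":[-0.076,0,0],"delta_rot":[0,0,0.0097],"fingers":1},{"dp":[-0.076,0,0],"delta_rot":[0,0,0.0097],"fingers":1},{"dp":[-0.076,0,0],"delta_rot":[0,0,0.0097],"fingers":1}]'
python3 -m crank '[{"dp":[-0.076,0,0],"delta_rot":[0,0,0.0097],"fingers":1},{"dp":[-0.076,0,0],"delta_rot":[0,0,0.0097],"fingers":1},{"dp":[-0.076,0,0],"delta_rot":[0,0,0.0097],"fingers":1},{"dp":[-0.076,0,0],"delta_rot":[0,0,0.0097],"fingers":1},{"dp":[-0.076,0,0],"delta_rot":[0,0,0.0097],"fingers":1},{"dp":[0,0,0],"delta_rot":[0,0,0],"fingers":1},{"dp":[0,0,0],"delta_rot":[0,0,0],"fingers":1}]'
cat >> h.py <<'E'
def rel(p,Rt):
    s=manip.sense();Rc=R.from_quat(s["tool_rot"])
    dp=Rc.inv().apply(np.array(p)-s["tcp_pos"]);rv=(Rc.inv()*Rt).as_rotvec()
    print("t",s["t"],"tcp",s["tcp_pos"].round(4),"dp/.5",(dp/.5).round(4),"rot/2pi",(rv/2/np.pi).round(5),"mm",np.linalg.norm(dp)*1e3,"deg",np.degrees(np.linalg.norm(rv)),"F",s["force"].round(2),"gap",round(s["finger_gap"],3),"gf",s["gripper_force"])
def toolR(yaw,tilt=0):  # tool y = gauge x heading yaw, gauge z leaning towards -x by tilt
    Rg=R.from_euler("z",yaw,degrees=True)*R.from_euler("y",-tilt,degrees=True)
    return Rg*R.from_matrix(np.array([[0,1,0],[1,0,0],[0,0,-1.]]))
E
python3 - <<'E'
from h import *
yaw=-27.5;Rt=toolR(yaw,20);gz=-Rt.as_matrix()[:,2];print(gz,Rt.as_matrix()[:,1])
base=np.array([.565,-.3215,.0495]);top=base+.1*gz;print("top",top)
grip=base+.076*gz
rel(grip+(.054+.08)*gz,Rt)
# block in top image
c=manip.camera_model("top");x0,y0=320,200;s=np.load("top0.npz")["p"][200:234,320:348].max(2);m=(s<120).astype(np.uint8)
q=max(cv2.findContours(m,cv2.RETR_EXTERNAL,2)[0],key=cv2.contourArea);W=np.array([onplane(c,t[0][0]+x0,t[0][1]+y0,.02)[:2] for t in q],np.float32);print("blk",cv2.minAreaRect(W))
E
```

```text
t: 1.1
tcp_pos: [0.5417, 0.3359, 0.3033]
tool_rot: [0.49, 0.871, -0.0, -0.0]
force: [0.8, 0.4, 0.1]
finger_gap: 0.996
gripper_force: 0.0
t: 2.1
tcp_pos: [0.6349, -0.1003, 0.3033]
tool_rot: [0.77, 0.638, -0.0, -0.0]
force: [0.2, 0.4, 0.8]
finger_gap: 1.0
gripper_force: 0.0
t: 2.68
tcp_pos: [0.5771, -0.2811, 0.3033]
tool_rot: [0.858, 0.514, -0.0, -0.001]
force: [0.5, 0.5, -0.3]
finger_gap: 1.003
gripper_force: 0.0
[-0.30337557  0.15792733  0.93969262] [ 0.83351753 -0.43390176  0.34202014]
top [ 0.53466244 -0.30570727  0.14346926]
t 2.6833 tcp [ 0.5771 -0.2811  0.3033] dp/.5 [-0.0844 -0.1267  0.113 ] rot/2pi [-0.05575  0.00025 -0.00181] mm 94.7863668176856 deg 20.079599358911427 F [ 0.49  0.55 -0.26] gap 1.003 gf 0.0
blk ((0.4495331645011902, -0.11211284250020981), (0.04875696823000908, 0.04775133356451988), 17.14852523803711)
```

```bash
python3 -m crank '[{"dp":[-0.0281,-0.0422,0.0377],"delta_rot":[-0.0,0,-0.0018],"fingers":1},{"dp":[-0.0281,-0.0422,0.0377],"delta_rot":[0,0,0],"fingers":1},{"dp":[-0.0281,-0.0422,0.0377],"delta_rot":[0,0,0],"fingers":1},{"dp":[0,0,0],"delta_rot":[-0.0186,0,0],"fingers":1},{"dp":[0,0,0],"delta_rot":[-0.0186,0,0],"fingers":1},{"dp":[0,0,0],"delta_rot":[-0.0186,0,0],"fingers":1},{"dp":[0,0,0],"delta_rot":[0,0,0],"fingers":1},{"dp":[0,0,0],"delta_rot":[0,0,0],"fingers":1}]' >/dev/null
python3 - <<'E'
from h import *
Rt=toolR(-27.5,20);gz=-Rt.as_matrix()[:,2];base=np.array([.565,-.3215,.0495])
rel(base+(.076+.054)*gz,Rt)
ims=[]
for n,b in(("scene",(205,100,305,200)),("top",(345,125,445,225))):
    p,d=manip.snapshot(n);x0,y0,x1,y1=b;ims.append(cv2.resize(p[y0:y1,x0:x1,::-1],(400,400),interpolation=cv2.INTER_CUBIC))
cv2.imwrite("pics/pre.png",np.hstack(ims))
E
```

```text
t 3.35 tcp [ 0.5022 -0.2852  0.247 ] dp/.5 [-0.0069  0.0014  0.1607] rot/2pi [-0.00046 -0.00049  0.00072] mm 80.41787212039358 deg 0.3525644374921956 F [ 0.2  -0.61 -0.01] gap 1.002 gf 0.0
```

View pics/pre.png

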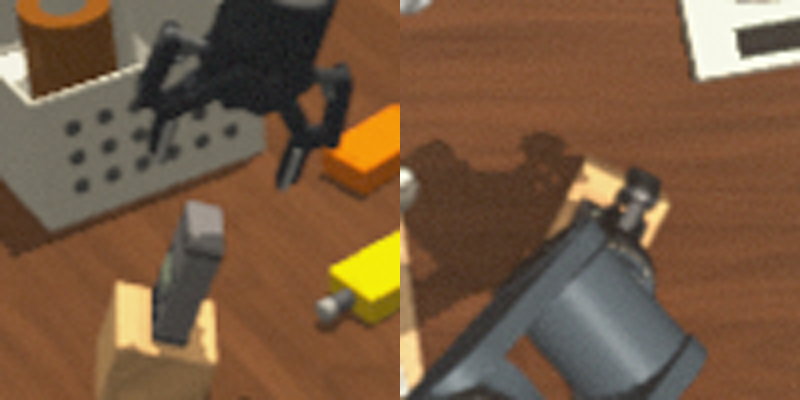

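The picture shows the open fingers either side of the gauge top (crop 200,215) and lined up with its axis. I'll go down and close at low force.

```bash
python3 -m crank '[{"dp":[-0.0069,0.0014,0.035],"delta_rot":[0,0,0],"fingers":1},{"dp":[0,0,0.035],"delta_rot":[0,0,0],"fingers":1},{"dp":[0,0,0.035],"delta_rot":[0,0,0],"fingers":1},{"dp":[0,0,0.03],"delta_rot":[0,0,0],"fingers":1},{"dp":[0,0,0.0257],"delta_rot":[0,0,0],"fingers":1},{"dp":[0,0,0],"delta_rot":[0,0,0],"fingers":1}]' 20
python3 -m crank '[{"dp":[0,0,0],"delta_rot":[0,0,0],"fingers":-1},{"dp":[0,0,0],"delta_rot":[0,0,0],"fingers":-1},{"dp":[0,0,0],"delta_rot":[0,0,0],"fingers":-1},{"dp":[0,0,0],"delta_rot":[0,0,0],"fingers":-1},{"dp":[0,0,0],"delta_rot":[0,0,0],"fingers":-1},{"dp":[0,0,0],"delta_rot":[0,0,0],"fingers":-1},{"dp":[0,0,0],"delta_rot":[0,0,0],"fingers":-1},{"dp":[0,0,0],"delta_rot":[0,0,0],"fingers":-1}]' 20
```

```text
t: 3.95
tcp_pos: [0.5272, -0.3033, 0.1699]
tool_rot: [0.841, 0.513, 0.09, 0.147]
force: [0.6, 0.1, 0.8]
finger_gap: 0.997
gripper_force: 0.0
t: 4.62
tcp_pos: [0.5252, -0.3023, 0.1723]
tool_rot: [0.841, 0.513, 0.09, 0.148]
force: [-5.5, 1.7, 6.0]
finger_gap: 0.327
gripper_force: 20.1
```

```bash
python3 -m crank '[{"dp":[0,0,-0.006],"delta_rot":[0,0,0],"fingers":-1},{"dp":[0,0,0],"delta_rot":[0,0,0],"fingers":-1},{"dp":[0,0,0],"delta_rot":[0,0,0],"fingers":-1}]' 80
python3 -m crank '[{"dp":[0,0,-0.01],"delta_rot":[0,0,0],"fingers":-1},{"dp":[0,0,-0.01],"delta_rot":[0,0,0],"fingers":-1},{"dp":[0,0,-0.02],"delta_rot":[0,0,0],"fingers":-1}]'
```

```text
t: 4.87
tcp_pos: [0.5245, -0.302, 0.1744]
tool_rot: [0.841, 0.513, 0.09, 0.148]
force: [-2.8, 1.2, -1.3]
finger_gap: 0.32
gripper_force: 79.0
t: 5.12
tcp_pos: [0.5186, -0.299, 0.1929]
tool_rot: [0.841, 0.513, 0.09, 0.147]
force: [-1.9, 0.7, -4.0]
finger_gap: 0.321
gripper_force: 78.7
```

```bash
python3 -m crank '[{"dp":[0,0,-0.03],"delta_rot":[0,0,0],"fingers":-1},{"dp":[0,0,-0.03],"delta_rot":[0,0,0],"fingers":-1},{"dp":[0,0,-0.04],"delta_rot":[0,0,0],"fingers":-1},{"dp":[0,0,-0.05],"delta_rot":[0,0,0],"fingers":-1},{"dp":[0,0,0],"delta_rot":[0.0186,0,0],"fingers":-1},{"dp":[0,0,0],"delta_rot":[0.0186,0,0],"fingers":-1},{"dp":[0,0,0],"delta_rot":[0.0186,0,0],"fingers":-1},{"dp":[0,0,0],"delta_rot":[0,0,0],"fingers":-1},{"dp":[0,0,0],"delta_rot":[0,0,0],"fingers":-1}]'
python3 - <<'E'
from h import *
p,d=manip.snapshot("scene");x0,y0,x1,y1=190,60,310,180
cv2.imwrite("pics/held.png",cv2.resize(p[y0:y1,x0:x1,::-1],(600,600),interpolation=cv2.INTER_CUBIC));np.savez("held.npz",p=p,d=d)
rel([.452,-.1095,.1+.16],toolR(-13))
E
```

```text
t: 5.87
tcp_pos: [0.498, -0.2888, 0.2652]
tool_rot: [0.854, 0.521, 0.002, 0.004]
force: [-0.3, 0.9, -2.0]
finger_gap: 0.319
gripper_force: 79.9
t 5.9167 tcp [ 0.4968 -0.2879  0.2647] dp/.5 [ 0.2761 -0.2432  0.0081] rot/2pi [ 0.00079  0.00013 -0.03965] mm 184.00936249897103 deg 14.277621193991187 F [-0.96 -0.02 -3.08] gap 0.322 gf 79.8895812034607
```

View pics/held.png

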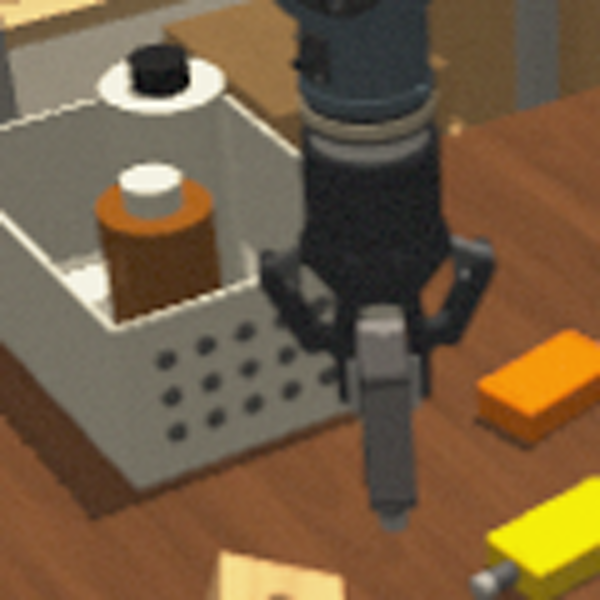

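```bash
cat > tilt.py <<'E'
from h import *
# project predicted axis; fit plane of the gauge side face from depth, edges from colour
def proj(c,P):
    q=att(c).T@(np.array(P)-c["origin"]);x,y=q[0]/-q[2],-q[1]/-q[2];s=1+c["k1"]*(x*x+y*y);return np.array([c["cx"]+c["fx"]*x*s,c["cy"]+c["fy"]*y*s])
def tilt(p,d,lo=.075,hi=.015,up=.0):
    c=manip.camera_model("scene");s=manip.sense();T=R.from_quat(s["tool_rot"]).as_matrix();t=s["tcp_pos"]
    Q=[];
    for v in range(400):
        for u in range(640):
            if d[v,u]>0: Q.append((u,v))
    Q=np.array(Q);
    a=proj(c,t);W=Q[np.hypot(*(Q-a).T)<90]
    P=np.array([ondepth(c,u,v,d[v,u]) for u,v in W]);L=(P-t)@T   # tool coords: x=gauge y, y=gauge x, z=-gauge z
    print("pred top/foot px",proj(c,t+.030*T[:,2]).round(1),proj(c,t+.16*T[:,2]).round(1))
    m=(abs(L[:,1])<.022)&(abs(L[:,0])<.045)&(L[:,2]>.078)&(L[:,2]<.126);A=L[m]
    print("n",m.sum())
    mm=m&(abs(L[:,1])<.011);A=L[mm]
    for _ in range(3):
        k=np.linalg.lstsq(np.c_[A[:,1:],np.ones(len(A))],A[:,0],rcond=None)[0];r=A[:,0]-np.c_[A[:,1:],np.ones(len(A))]@k;A=A[abs(r)<.004]
    print("side face x=",k.round(4),"tilt deg in gauge y",np.degrees(k[1]).round(2),"x at z=.1",(k[1]*.1+k[2]).round(4),len(A),"std",r.std())
    for z0,z1 in((.082,.094),(.094,.106),(.106,.118),(.118,.128),(.133,.145),(.15,.165)):
        b=(abs(L[:,1])<.03)&(abs(L[:,0])<.045)&(L[:,2]>z0)&(L[:,2]<z1)
        if b.sum():print(z0,"y range",L[b,1].min().round(4),L[b,1].max().round(4),"x",np.median(L[b,0]).round(4),b.sum())
if __name__=="__main__":
    z=np.load("held.npz");tilt(z["p"],z["d"])
E
python3 tilt.py
```

```text
pred top/foot px [266.5 128.5] [268.7 164.4]
n 131
side face x= [ 0.0179 -0.0252  0.0315] tilt deg in gauge y -1.44 x at z=.1 0.029 90 std 0.0018566989753186754
0.082 y range -0.0139 0.0146 x 0.0283 34
0.094 y range -0.0136 0.0146 x 0.0287 31
0.106 y range -0.0133 0.015 x 0.0279 35
0.118 y range -0.0122 0.0141 x 0.0285 22
0.133 y range -0.0038 0.0021 x 0.0098 3
0.15 y range -0.0066 0.0083 x 0.008 11
```

```bash
python3 -m crank '[{"dp":[0.0552,-0.0486,0],"delta_rot":[0,0,0],"fingers":-1},{"dp":[0.0552,-0.0486,0],"delta_rot":[0,0,0],"fingers":-1},{"dp":[0.0552,-0.0486,0],"delta_rot":[0,0,0],"fingers":-1},{"dp":[0.0552,-0.0486,0],"delta_rot":[0,0,0],"fingers":-1},{"dp":[0.0553,-0.0488,0],"delta_rot":[0.0008,0,0],"fingers":-1},{"dp":[0,0,0],"delta_rot":[0,0,-0.0198],"fingers":-1},{"dp":[0,0,0],"delta_rot":[0,0,-0.0198],"fingers":-1},{"dp":[0,0,0.04],"delta_rot":[0,0,0],"fingers":-1},{"dp":[0,0,0.04],"delta_rot":[0,0,0],"fingers":-1},{"dp":[0,0,0],"delta_rot":[0,0,0],"fingers":-1},{"dp":[0,0,0],"delta_rot":[0,0,0],"fingers":-1}]'
python3 - <<'E'
from h import *
from tilt import tilt,proj
rel([.452,-.1095,.02+.16],toolR(-13))
p,d=manip.snapshot("scene");tilt(p,d)
c=manip.camera_model("scene");b=proj(c,[.452,-.1095,.02]);print("block pred px",b)
x0,y0=255,130
cv2.imwrite("pics/blk.png",cv2.resize(p[y0:y0+110,x0:x0+110,::-1],(550,550),interpolation=cv2.INTER_CUBIC))
E
```

```text
t: 6.83
tcp_pos: [0.4501, -0.1087, 0.2239]
tool_rot: [0.783, 0.622, -0.001, -0.003]
force: [0.4, -0.9, -2.1]
finger_gap: 0.32
gripper_force: 79.7
t 6.8333 tcp [ 0.4501 -0.1087  0.2239] dp/.5 [-0.001   0.0046  0.0877] rot/2pi [-0.00095 -0.00031 -0.00014] mm 43.925401797386094 deg 0.364707723931744 F [ 0.38 -0.89 -2.08] gap 0.32 gf 79.70003128051758
pred top/foot px [316.2 165.8] [315.5 200.7]
n 195
side face x= [-0.4876 -0.1224  0.0405] tilt deg in gauge y -7.01 x at z=.1 0.0282 53 std 0.0015587414185529761
0.082 y range -0.0162 0.0137 x 0.0283 54
0.094 y range -0.0156 0.0134 x 0.0275 50
0.106 y range -0.0134 0.0141 x 0.0278 40
0.118 y range -0.016 0.0125 x 0.0282 40
0.15 y range -0.0074 0.0069 x 0.0063 14
block pred px [314.60569925 211.71832175]
```

View pics/blk.png

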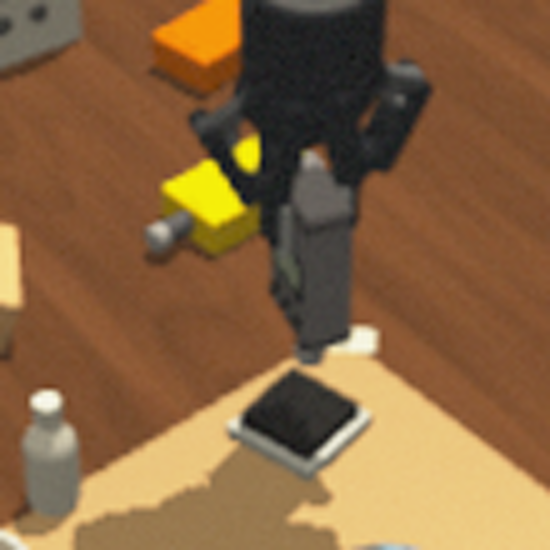

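```bash
python3 -m crank '[{"dp":[-0.001,0.006,0.03],"delta_rot":[-0.0009,0,0],"fingers":-1},{"dp":[0,0,0.02],"delta_rot":[0,0,0],"fingers":-1},{"dp":[0,0,0.014],"delta_rot":[0,0,0],"fingers":-1},{"dp":[0,0,0.008],"delta_rot":[0,0,0],"fingers":-1},{"dp":[0,0,0],"delta_rot":[0,0,0],"fingers":-1},{"dp":[0,0,0],"delta_rot":[0,0,0],"fingers":-1}]'
python3 -m crank '[{"dp":[0,0,0.004],"delta_rot":[0,0,0],"fingers":-1},{"dp":[0,0,0],"delta_rot":[0,0,0],"fingers":-1}]'
python3 -m crank '[{"dp":[0,0,0.004],"delta_rot":[0,0,0],"fingers":-1},{"dp":[0,0,0],"delta_rot":[0,0,0],"fingers":-1}]'
```

```text
t: 7.38
tcp_pos: [0.4542, -0.1105, 0.1886]
tool_rot: [0.783, 0.622, 0.001, 0.0]
force: [0.6, 0.2, -2.4]
finger_gap: 0.318
gripper_force: 80.2
t: 7.55
tcp_pos: [0.4543, -0.1104, 0.1865]
tool_rot: [0.783, 0.622, 0.001, 0.0]
force: [0.4, -0.1, -3.0]
finger_gap: 0.316
gripper_force: 80.2
t: 7.72
tcp_pos: [0.4541, -0.1103, 0.1841]
tool_rot: [0.783, 0.622, 0.001, -0.0]
force: [-0.2, 0.2, -2.4]
finger_gap: 0.322
gripper_force: 80.2
```

```bash
for i in 1; do python3 -m crank '[{"dp":[0,0,0.004],"delta_rot":[0,0,0],"fingers":-1},{"dp":[0,0,0],"delta_rot":[0,0,0],"fingers":-1}]'; python3 -m crank '[{"dp":[0,0,0.003],"delta_rot":[0,0,0],"fingers":-1},{"dp":[0,0,0],"delta_rot":[0,0,0],"fingers":-1}]';  python3 -m crank '[{"dp":[0,0,0.003],"delta_rot":[0,0,0],"fingers":-1},{"dp":[0,0,0],"delta_rot":[0,0,0],"fingers":-1}]'; done | grep -v rot
```

```text
t: 7.88
tcp_pos: [0.4542, -0.1104, 0.182]
force: [0.1, -0.0, -2.6]
finger_gap: 0.319
gripper_force: 80.1
t: 8.05
tcp_pos: [0.4542, -0.1104, 0.1807]
force: [-0.4, 0.7, 1.3]
finger_gap: 0.318
gripper_force: 80.5
t: 8.22
tcp_pos: [0.4542, -0.1104, 0.1799]
force: [-1.6, 0.0, 6.7]
finger_gap: 0.317
gripper_force: 81.3
```

```bash
for i in 1; do python3 -m crank '[{"dp":[0,0,0.002],"delta_rot":[0,0,0],"fingers":-1},{"dp":[0,0,0],"delta_rot":[0,0,0],"fingers":-1},{"dp":[0,0,0],"delta_rot":[0,0,0],"fingers":-1}]'; python3 -m crank '[{"dp":[0,0,0.002],"delta_rot":[0,0,0],"fingers":-1},{"dp":[0,0,0],"delta_rot":[0,0,0],"fingers":-1},{"dp":[0,0,0],"delta_rot":[0,0,0],"fingers":-1}]'; done | grep -v gap
```

```text
t: 8.47
tcp_pos: [0.4542, -0.1104, 0.1798]
tool_rot: [0.783, 0.622, 0.001, 0.001]
force: [-2.6, 0.7, 14.9]
gripper_force: 82.5
t: 8.72
tcp_pos: [0.4542, -0.1104, 0.1798]
tool_rot: [0.783, 0.622, 0.001, 0.001]
force: [-4.4, 2.0, 24.4]
gripper_force: 83.6
```

```bash
python3 -m crank '[{"dp":[0,0,-0.0026],"delta_rot":[0,0,0],"fingers":-1},{"dp":[0,0,0],"delta_rot":[0,0,0],"fingers":-1},{"dp":[0,0,0],"delta_rot":[0,0,0],"fingers":-1}]'; python3 -m crank '[{"dp":[0,0,0],"delta_rot":[0,0,0],"fingers":-1},{"dp":[0,0,0],"delta_rot":[0,0,0],"fingers":-1},{"dp":[0,0,0],"delta_rot":[0,0,0],"fingers":-1},{"dp":[0,0,0],"delta_rot":[0,0,0],"fingers":-1},{"dp":[0,0,0],"delta_rot":[0,0,0],"fingers":-1},{"dp":[0,0,0],"delta_rot":[0,0,0],"fingers":-1},{"dp":[0,0,0],"delta_rot":[0,0,0],"fingers":-1},{"dp":[0,0,0],"delta_rot":[0,0,0],"fingers":-1},{"dp":[0,0,0],"delta_rot":[0,0,0],"fingers":-1},{"dp":[0,0,0],"delta_rot":[0,0,0],"fingers":-1}]'; python3 -c "
from h import *
from tilt import tilt
p,d=manip.snapshot('scene');np.savez('press.npz',p=p,d=d);tilt(p,d)
x0,y0=255,130
cv2.imwrite('pics/press.png',cv2.resize(p[y0:y0+110,x0:x0+110,::-1],(550,550),interpolation=cv2.INTER_CUBIC))"
```

```text
t: 8.97
tcp_pos: [0.4542, -0.1104, 0.1798]
tool_rot: [0.783, 0.622, 0.001, 0.0]
force: [-1.1, 0.7, 13.5]
finger_gap: 0.318
gripper_force: 81.9
t: 9.8
tcp_pos: [0.4542, -0.1104, 0.1798]
tool_rot: [0.783, 0.622, 0.001, 0.0]
force: [-2.5, 1.0, 13.7]
finger_gap: 0.321
gripper_force: 81.9
pred top/foot px [314.6 178.6] [313.8 211.9]
n 179
side face x= [0.0289 0.0035 0.029 ] tilt deg in gauge y 0.2 x at z=.1 0.0294 86 std 0.0014845409311007216
0.082 y range -0.0116 0.0142 x 0.0279 42
0.094 y range -0.013 0.0142 x 0.0275 47
0.106 y range -0.0128 0.0143 x 0.0274 44
0.118 y range -0.0155 0.0137 x 0.0287 31
0.133 y range 0.0055 0.0066 x 0.004 2
0.15 y range -0.03 0.0294 x 0.0081 167
```

View pics/press.png

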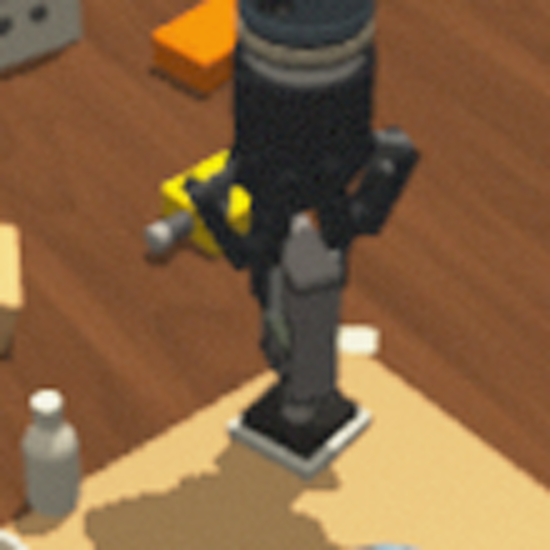

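```bash
python3 -m crank '[{"dp":[0,0,-0.01],"delta_rot":[0,0,0],"fingers":-1},{"dp":[0,0,-0.03],"delta_rot":[0,0,0],"fingers":-1},{"dp":[0,0,-0.04],"delta_rot":[0,0,0],"fingers":-1},{"dp":[0,0,-0.04],"delta_rot":[0,0,0],"fingers":-1},{"dp":[0,0,0],"delta_rot":[0,0,0],"fingers":-1},{"dp":[0,0,0],"delta_rot":[0,0,0],"fingers":-1}]' | grep -v gap
python3 -c "
from h import *
rel([.5884,.182,.21],toolR(-13))"
```

```text
t: 10.35
tcp_pos: [0.4543, -0.1105, 0.2388]
tool_rot: [0.783, 0.622, 0.001, 0.001]
force: [-0.2, 0.5, -1.8]
gripper_force: 80.3
t 10.35 tcp [ 0.4543 -0.1105  0.2388] dp/.5 [0.6304 0.1293 0.0585] rot/2pi [ 4.5e-04 -1.1e-04 -6.0e-05] mm 323.0713655624537 deg 0.16806632959130136 F [-0.16  0.49 -1.82] gap 0.315 gf 80.34274578094482
```

```bash
python3 -m crank '[{"dp":[0.04,0.0083,0],"delta_rot":[0,0,0],"fingers":-1},{"dp":[0.07,0.0143,0],"delta_rot":[0,0,0],"fingers":-1},{"dp":[0.07,0.0143,0],"delta_rot":[0,0,0],"fingers":-1},{"dp":[0.07,0.0143,0],"delta_rot":[0,0,0],"fingers":-1},{"dp":[0.07,0.0143,0],"delta_rot":[0,0,0],"fingers":-1},{"dp":[0.07,0.0143,0],"delta_rot":[0,0,0],"fingers":-1},{"dp":[0.07,0.0143,0],"delta_rot":[0,0,0],"fingers":-1},{"dp":[0.07,0.0143,0],"delta_rot":[0,0,0],"fingers":-1},{"dp":[0.06,0.0125,0.01],"delta_rot":[0,0,0],"fingers":-1},{"dp":[0.04,0.0084,0.02],"delta_rot":[0,0,0],"fingers":-1},{"dp":[0,0,0.028],"delta_rot":[0,0,0],"fingers":-1},{"dp":[0,0,0],"delta_rot":[0,0,0],"fingers":-1}]' >/dev/null;python3 -m crank '[{"dp":[0,0,0],"delta_rot":[0,0,0],"fingers":-1},{"dp":[0,0,0],"delta_rot":[0,0,0],"fingers":-1},{"dp":[0,0,0],"delta_rot":[0,0,0],"fingers":-1}]'
python3 - <<'E'
from h import *
from tilt import tilt,proj
rel([.5884,.182,.1738],toolR(-13))
p,d=manip.snapshot("scene");tilt(p,d);c=manip.camera_model("scene");print("ring px",proj(c,[.5884,.182,.014]))
x0,y0=280,220
cv2.imwrite("pics/ring.png",cv2.resize(p[y0:y0+120,x0:x0+120,::-1],(600,600),interpolation=cv2.INTER_CUBIC))
E
```

```text
t: 11.6
tcp_pos: [0.588, 0.1812, 0.21]
tool_rot: [0.783, 0.622, 0.001, -0.0]
force: [0.4, -0.3, -1.5]
finger_gap: 0.316
gripper_force: 80.0
t 11.6 tcp [0.588  0.1812 0.21  ] dp/.5 [0.0017 0.0004 0.0724] rot/2pi [ 0.00011 -0.00017 -0.00025] mm 36.20582748015488 deg 0.11552086185677345 F [ 0.35 -0.29 -1.45] gap 0.316 gf 80.04003167152405
pred top/foot px [343.2 259.8] [339.9 294.6]
n 248
side face x= [-0.0087 -0.0086  0.0316] tilt deg in gauge y -0.49 x at z=.1 0.0308 101 std 0.0009650523802733871
0.082 y range -0.0146 0.0148 x 0.0295 54
0.094 y range -0.0125 0.0141 x 0.0292 66
0.106 y range -0.015 0.0149 x 0.0262 65
0.118 y range -0.0145 0.014 x 0.0295 52
0.15 y range 0.0021 0.0081 x 0.0067 9
ring px [339.29177945 303.5376064 ]
```

View pics/ring.png

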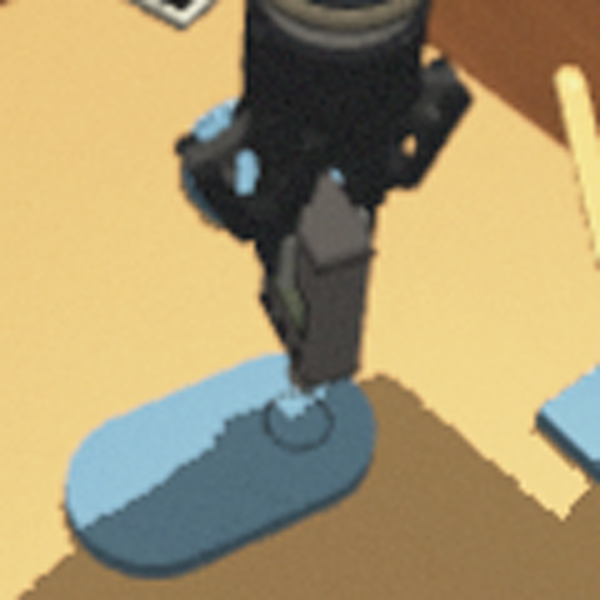

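```bash
python3 -m crank '[{"dp":[0.0017,0.0004,0.024],"delta_rot":[0,0,0],"fingers":-1},{"dp":[0,0,0.02],"delta_rot":[0,0,0],"fingers":-1},{"dp":[0,0,0.012],"delta_rot":[0,0,0],"fingers":-1},{"dp":[0,0,0.006],"delta_rot":[0,0,0],"fingers":-1},{"dp":[0,0,0],"delta_rot":[0,0,0],"fingers":-1},{"dp":[0,0,0],"delta_rot":[0,0,0],"fingers":-1}]'
python3 - <<'E'
from h import *
from tilt import tilt,proj
rel([.5884,.182,.1738],toolR(-13))
p,d=manip.snapshot("scene");x0,y0=310,270
cv2.imwrite("pics/ring2.png",cv2.resize(p[y0:y0+60,x0:x0+60,::-1],(600,600),interpolation=cv2.INTER_CUBIC))
c=manip.camera_model("scene");s=manip.sense();print("pred foot",(proj(c,s["tcp_pos"]+np.array([0,0,-.16]))-[x0,y0])*10)
E
```

```text
t: 12.15
tcp_pos: [0.5883, 0.1828, 0.1785]
tool_rot: [0.783, 0.622, 0.0, -0.0]
force: [-0.5, 0.3, -3.1]
finger_gap: 0.317
gripper_force: 80.0
t 12.15 tcp [0.5883 0.1828 0.1785] dp/.5 [-0.0015  0.0005  0.0093] rot/2pi [ 1.0e-05 -1.5e-04 -7.0e-05] mm 4.717763385196871 deg 0.060292529547801635 F [-0.53  0.34 -3.06] gap 0.317 gf 80.04071831703186
pred foot [295.44585412 326.59083898]
```

View pics/ring2.png

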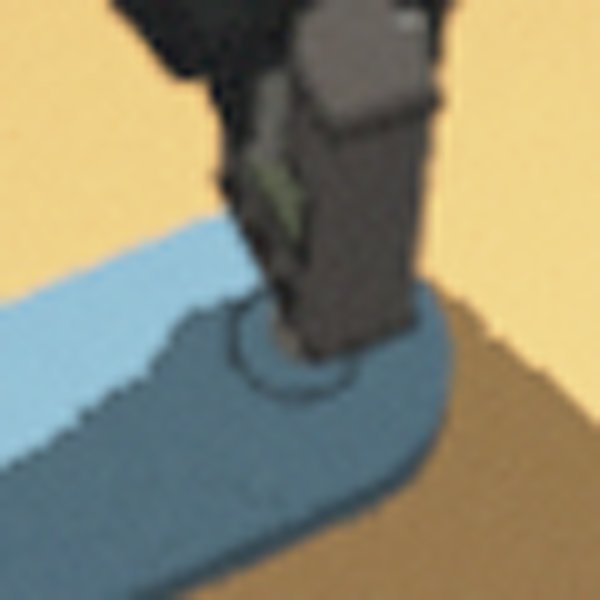

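Run:
```python
from h import *
p,d=manip.snapshot("scene")
acc=np.mean([manip.snapshot("scene")[0].astype(float) for _ in range(6)]+[p],0)
np.set_printoptions(linewidth=200)
for ch in(0,2):print(acc[296:314,330:350,ch].astype(int))
s=manip.sense();T=R.from_quat(s["tool_rot"]).as_matrix();c=manip.camera_model("scene")
D=np.median([manip.snapshot("scene")[1] for _ in range(5)],0)
for v in range(300,308):
  print(v,[tuple(((ondepth(c,u,v,D[v,u])-s["tcp_pos"])@T*1e3).round(0).astype(int).tolist()) for u in range(335,345)])
```

```text
[[148 148 149 150 140 104  63  65  63  55  55  69  69  69  68  70  68  69  69  69]
 [149 149 149 149 148 130  73  57  54  61  65  69  69  68  69  68  68  69  69  69]
 [149 149 149 148 143 112  70  50  37  54  69  69  67  69  68  69  68  69  69  70]
 [149 141 126 125 106  69  66  59  34  45  65  70  69  69  69  69  68  69  68  67]
 [127 114  80  67  53  72  81  67  39  50  64  69  69  68  68  69  68  68  68  69]
 [ 81  83  74  57  69  82  87  82  53  58  69  70  68  68  70  68  68  69  68  68]
 [ 82  83  72  61  81  82  87  88  67  56  69  68  68  69  68  69  68  66  61  62]
 [ 82  82  72  64  82  83  84  88  85  66  64  69  68  68  66  62  62  61  59  60]
 [ 82  82  70  60  81  83  83  85  89  76  56  63  63  61  58  50  56  66  75  79]
 [ 82  83  72  56  75  81  82  83  86  83  65  51  56  61  60  58  71  83  82  82]
 [ 83  82  77  60  66  82  83  80  81  83  77  66  69  79  75  65  76  81  80  81]
 [ 81  82  82  78  70  72  79  83  81  82  81  82  83  79  66  67  80  82  80  83]
 [ 82  81  81  81  75  62  67  76  78  76  74  73  73  69  64  74  82  82  81  83]
 [ 81  83  81  82  82
[... 2368 characters left out ...]
 165), (0, 7, 157), (4, 7, 152), (21, 14, 125), (25, 13, 119), (29, 13, 115), (30, 11, 114), (31, 9, 115), (29, 5, 119)]
304 [(-4, 10, 166), (-3, 8, 166), (-3, 5, 166), (5, 7, 155), (8, 6, 152), (26, 14, 122), (29, 12, 119), (30, 10, 119), (30, 8, 119), (31, 6, 120)]
305 [(-1, 12, 165), (-1, 9, 167), (0, 7, 166), (6, 7, 157), (8, 5, 156), (26, 13, 127), (29, 12, 123), (30, 10, 122), (30, 8, 124), (31, 5, 125)]
306 [(2, 13, 165), (1, 10, 167), (3, 8, 165), (4, 6, 165), (4, 3, 166), (11, 4, 157), (31, 13, 124), (31, 11, 125), (29, 7, 130), (8, -9, 167)]
307 [(4, 14, 165), (5, 11, 166), (4, 8, 168), (6, 7, 166), (7, 4, 166), (8, 2, 166), (9, 0, 166), (10, -2, 165), (10, -5, 167), (12, -7, 166)]
```

```bash
(python3 -m crank '[{"dp":[-0.001,0.0016,0.004],"delta_rot":[0,0,0],"fingers":-1},{"dp":[0,0,0],"delta_rot":[0,0,0],"fingers":-1},{"dp":[0,0,0],"delta_rot":[0,0,0],"fingers":-1}]'; python3 -m crank '[{"dp":[0,0,0.003],"delta_rot":[0,0,0],"fingers":-1},{"dp":[0,0,0],"delta_rot":[0,0,0],"fingers":-1},{"dp":[0,0,0],"delta_rot":[0,0,0],"fingers":-1}]';  python3 -m crank '[{"dp":[0,0,0.002],"delta_rot":[0,0,0],"fingers":-1},{"dp":[0,0,0],"delta_rot":[0,0,0],"fingers":-1},{"dp":[0,0,0],"delta_rot":[0,0,0],"fingers":-1}]') | grep -v gap
```

```text
t: 13.05
tcp_pos: [0.589, 0.182, 0.1767]
tool_rot: [0.783, 0.622, 0.001, -0.0]
force: [-0.2, 0.7, -2.7]
gripper_force: 80.0
t: 13.3
tcp_pos: [0.5892, 0.1821, 0.1755]
tool_rot: [0.783, 0.622, 0.001, -0.0]
force: [-0.5, -0.4, -0.7]
gripper_force: 80.3
t: 13.55
tcp_pos: [0.5892, 0.1821, 0.1747]
tool_rot: [0.783, 0.622, 0.001, 0.0]
force: [-0.2, -0.4, 0.5]
gripper_force: 80.3
```

```bash
(python3 -m crank '[{"dp":[0,0,0.002],"delta_rot":[0,0,0],"fingers":-1},{"dp":[0,0,0],"delta_rot":[0,0,0],"fingers":-1},{"dp":[0,0,0],"delta_rot":[0,0,0],"fingers":-1}]'; python3 -m crank '[{"dp":[0,0,0.0015],"delta_rot":[0,0,0],"fingers":-1},{"dp":[0,0,0],"delta_rot":[0,0,0],"fingers":-1},{"dp":[0,0,0],"delta_rot":[0,0,0],"fingers":-1}]') | grep -v gap
```

```text
t: 13.8
tcp_pos: [0.5892, 0.1822, 0.174]
tool_rot: [0.783, 0.622, 0.001, 0.0]
force: [-1.1, -0.9, 4.0]
gripper_force: 81.0
t: 14.05
tcp_pos: [0.5892, 0.1822, 0.1739]
tool_rot: [0.783, 0.622, 0.001, 0.0]
force: [-2.6, -0.0, 8.8]
gripper_force: 81.6
```

```bash
python3 -m crank '[{"dp":[0,0,0.0005],"delta_rot":[0,0,0],"fingers":-1},{"dp":[0,0,0],"delta_rot":[0,0,0],"fingers":-1},{"dp":[0,0,0],"delta_rot":[0,0,0],"fingers":-1},{"dp":[0,0,0],"delta_rot":[0,0,0],"fingers":-1},{"dp":[0,0,0],"delta_rot":[0,0,0],"fingers":-1},{"dp":[0,0,0],"delta_rot":[0,0,0],"fingers":-1},{"dp":[0,0,0],"delta_rot":[0,0,0],"fingers":-1},{"dp":[0,0,0],"delta_rot":[0,0,0],"fingers":-1},{"dp":[0,0,0],"delta_rot":[0,0,0],"fingers":-1},{"dp":[0,0,0],"delta_rot":[0,0,0],"fingers":-1},{"dp":[0,0,0],"delta_rot":[0,0,0],"fingers":-1},{"dp":[0,0,0],"delta_rot":[0,0,0],"fingers":-1}]'
python3 - <<'E'
from h import *
from tilt import tilt
p,d=manip.snapshot("scene");tilt(p,d);x0,y0=310,270
cv2.imwrite("pics/fin.png",cv2.resize(p[y0:y0+60,x0:x0+60,::-1],(600,600),interpolation=cv2.INTER_CUBIC))
E
```

```text
t: 15.05
tcp_pos: [0.5892, 0.1822, 0.1739]
tool_rot: [0.783, 0.622, 0.001, 0.0]
force: [-2.4, -0.3, 9.6]
finger_gap: 0.322
gripper_force: 81.6
pred top/foot px [342.2 270.7] [339.  303.9]
n 223
side face x= [-0.0398 -0.0132  0.0319] tilt deg in gauge y -0.75 x at z=.1 0.0306 98 std 0.0009027312173891428
0.082 y range -0.0122 0.0153 x 0.0296 50
0.094 y range -0.0142 0.0149 x 0.0292 57
0.106 y range -0.0107 0.0152 x 0.0272 58
0.118 y range -0.0142 0.0141 x 0.0291 45
0.15 y range -0.0296 0.03 x 0.0158 478
```

View pics/fin.png

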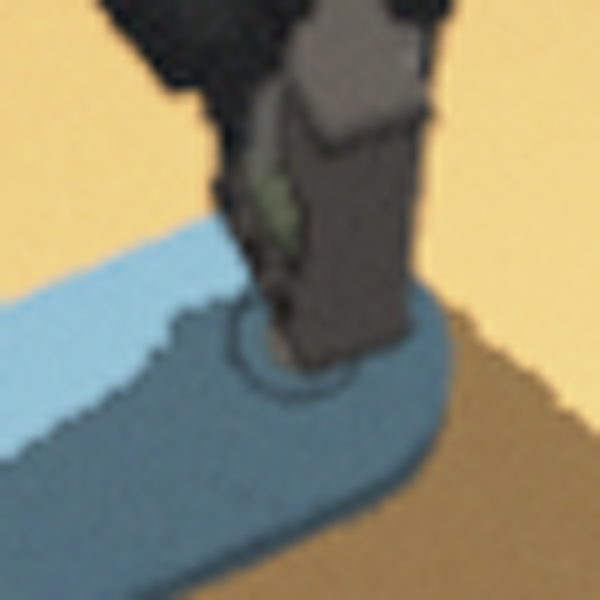

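The picture shows the foot (crop about 300,345) well inside the ring (centre about 295,350), with even margins. The gauge is upright and flush, pressed with about 12 N. Handing in.

```bash
python3 -c "
from station import manip
print(manip.sign_off())"
```

```text
the job is handed in; nothing more can be done
None
```

The job is handed in, though the sign-off gave no verdict: I proved the gauge with a press of about one second on the test block, and it is now held upright and flush inside the ring on the oval casting at about 12 N.

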